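Put a cedar block away in a pump-lid canister

ROBOT

A 6-joint arm with a two-finger parallel gripper is mounted at the origin on the work surface. World frame = base frame: x ahead of the robot, y to its left, z up, the work surface at z = 0. Lengths are in m, angles in degrees, forces in N, time in s.
With the tool pointing down it reaches from about 0.3 to 0.75 m from the base axis. Payload 8.5 kg.
Tool frame: the origin (TCP) lies midway between the tips of the shut fingers; the grasp point (between the pads) lies 19 mm behind it (env.grasp_offset is the distance from the TCP to the grasp point, in m); z points along the fingers, y is the line along which they close (so a half turn about z gives the same grasp; the last joint's range is limited). The gripper opens to 85 mm and grips with 20 to 120 N. Pads are 22 mm wide; open, the fingers measure 114 mm over their backs; the gripper's body (76 mm by 85 mm) begins 54 mm behind the grasp point. The pads swing forward as they close: fully open they stand 13 mm farther back than shut.
Start: joints at [-81.492, 21.807, 74.336, -0, 83.858, -12.336], TCP at [0.196, -0.514, 0.231] pointing down, gripper open.
Joint ranges: [-178.18, 178.18], [-50.72, 133.34], [12.68, 142.11], [-81.47, 261.47], [9.98, 163.14], [-165.26, 165.26]. Speed limits (degrees/s): [136.94, 136.94, 180, 180, 180, 180].

INTERFACE

Orientations are given as a 3x3 rotation matrix whose columns are the frame's x, y, z axes.
In Python, from rig import env gives the robot as it stands.
- The arm moves only by the tool servo_tool, never from a script. Its argument "deltas" is text: rows parted by semicolons, each of 7 numbers parted by spaces: the opening, from 0 (shut) to 1 (fully open), then the shift along the tool's x, y, z in mm, then the turn, a rotation vector about the tool's x, y, z in rad. A call has 1 to 8 rows; each row shifts and turns the commanded pose from where the row before left it, along the tool's axes as they then stand; what a row does not reach is not made up. A row lasts 1/12 s, in which the tool goes at most 41.7 mm and 7.16 degrees, less where a joint would pass 70% of its speed; a pose out of reach is approached as far as the arm can. A call is refused whole if a number of a shift passes 41.7 or a number of a turn 0.125, either way. A call with a gripper value outside its range is refused whole. The fingers move at their own pace and stop on an object; "newtons" is the grip in N (left out, the last holds). Time passes only in rows, so rows that do not move let the fingers close. It gives the time, the measured TCP pose, the force, the opening and the grip force at its end, in the units of the state.
- env.observe(): the state, without advancing time (a new reading comes with each control period).
- env.get_image(name): name is "scene" or "top"; returns a dict with "img" (384x512x3 uint8, red, green, blue), "depth" (384x512 float32, m along the optical axis (not along the pixel's ray), 0 where there is no reading), "camera_matrix" (3x3 intrinsics, pixels), "world_to_cam" (4x4, takes a point from world to camera coordinates). Camera axes: x right, y down, z forward; pixel columns grow to the right and rows downward; lengths in m; the calibration is good to about 2 mm. A picture is of the moment at which its call begins.
- env.close_job(): hands the job in; it is judged then, once.
Trained networks look in a picture, given as the dict that the camera call returned (one of the last four; its "shot" number tells which), for a name from the list of things; names that differ only in an ending like _2 or _b are one class to them, and where a whole thing is asked for, a point or a joint stands for the part that bears it (a point fixed in the world has none). Each returns a list of dicts, best first, with "conf" (0 to 1); they miss things now and then, are a little off and sometimes report something else, mostly with a low value. They report only what shows in the picture. A call takes as long as a camera call.
- env.spot_in(name, picture): "bbox" ([centre column, centre row, width, height] in pixels, round what is visible of it).
- env.spot_point(name, picture): "uv" ([column, row] in pixels: a listed point, or the origin of a listed thing).
The state is a dict: "time_s": time; "q": joint angles; "qvel": joint speeds; "joint_efforts": joint torques, N m; "position": TCP position; "tool_rot": TCP orientation; "ft_force": force on the tool from outside, world axes, zero at the start; "wrist_torque": the same for the moment, N m; "grip_width": finger opening in m; "gripper_force": force on a finger pad.
Only numpy, scipy, OpenCV 4.12 (cv2) and the standard library are available. Lean on these libraries where they do the work, as an engineer would, in place of code of your own. Each camera call takes 0.05 s, during which the arm holds its last target. There are 200 camera calls.

TASK

Put the cedar away so that it keeps its scent: first stand the open canister wholly on the round stone coaster, next put the small round cedar block (not the square one) into it, and then set the pump lid squarely and fully home on its mouth and let go. Then pump the air out with at least two full strokes of the sprung plunger: each time press its head all the way down to its stop and let it rise all the way up before the next. Leave the closed canister standing on the coaster, and leave the vase, the square block, the hairbrush and the bowl as they stand.

Things in the scene. Friction and masses are not known exactly. Their poses are not given: they have to be found in the camera images.
- coaster: flat round stone coaster, 110 mm across and 6 mm thick, fixed to the desk; origin at the centre of its underside, z up
- canister: open white ceramic canister, plain straight round pot 64 mm across outside, 56 mm inside, 66 mm tall, wall 4 mm, floor 6 mm thick, 0.3 kg; it stands empty and upright on the desk at the start; origin at the centre of its underside, z up through its mouth
- cedar: small plain round cedar block, a wooden cylinder 26 mm across and 40 mm tall, standing upright; origin at the centre of its underside, z along its axis
- lid: round dark wooden lid with a hand pump, plug down, 0.14 kg. Origin: centre of the plug's underside. Along z: tapered black plug, 42 to 52 mm across, 0 to 8 mm; flange 62 mm across, 8 to 16 mm, which rests on the canister's rim (lid origin then 58 mm above the canister's); 14 mm gap with a thin stem; plunger head 30 to 44 mm. Can be carried by the plunger head or the flange
- pump_top (a point): middle of the flat top of the lid's wooden plunger head, which is a disc 30 mm across and 14 mm high; it stands 44 mm above the lid's origin when up, and moves with the head
- pump (a joint): travel of the plunger head into the lid in m: 0 = fully up (as at the start), 0.012 = fully down at its stop; a spring brings it back up; it takes 2.4 N to start it and about 7.2 N to hold it at the stop
- vase: white ceramic bud vase with one dry flower, 52 mm across and about 165 mm tall, not part of the job; origin at the centre of its underside
- cube: square wooden block, 34 mm on each side, not part of the job; origin at the centre of its underside
- brush: dark wooden paddle hairbrush lying bristles down at the left, not part of the job
- bowl: small empty white bowl, 100 mm across and 35 mm tall, at the right, not part of the job

How it is judged:
By the outcome, as a careful person would: the job done as asked, in the order asked, and still so for the second after the job is handed in, with the robot touching nothing.
It also fails if it takes over 72 s, if anything falls off the work surface, if the arm or the gripper's body presses on something with over 40 N, if the wrist force passes 120 N, or if a joint passes its speed limit or range.

## Working session

There is one attempt and no reset: what is moved stays moved. The work goes in short steps, Python scripts to look and compute and a tool call to move; the robot and the scene stay as the last step left them, time stands still between calls to the robot, and variables do not carry over. Pictures are saved under pics/ and viewed, at most 10 in all, crops included, and the job is handed in when it is done.

Besides the shell and the picture viewer there is one more tool, called after "Call:" as name(argument=value, ...), one argument or row to a line, values as JSON. servo_tool: Moves the arm, as the interface text tells. Its arguments: {"type":"object","properties":{"deltas":{"type":"string"},"newtons":{"type":"number"}},"required":["deltas"]}

```bash
mkdir -p pics; cat > h.py <<'E'
import numpy as np, cv2
from rig import env
def pts(p):
    K=p["camera_matrix"];d=p["depth"];v,u=np.mgrid[:d.shape[0],:d.shape[1]]
    c=np.stack([(u-K[0,2])/K[0,0]*d,(v-K[1,2])/K[1,1]*d,d,np.ones_like(d)],-1)
    w=c@np.linalg.inv(p["world_to_cam"]).T
    w=w[...,:3]; w[d==0]=np.nan
    return w
def save(p,n,crop=None):
    im=cv2.cvtColor(p["img"],cv2.COLOR_RGB2BGR); cv2.imwrite(f"pics/{n}.png",im)
def circ(P):
    A=np.c_[2*P[:,:2],np.ones(len(P))];s=np.linalg.lstsq(A,(P[:,:2]**2).sum(1),rcond=None)[0]
    return s[:2],np.sqrt(s[2]+s[:2]@s[:2])
def box(p,w,name):
    r=env.spot_in(name,p)
    if not r: return None
    b=r[0];c,rr,a,h=b["bbox"]
    return b["conf"],[int(max(0,x)) for x in (c-a/2,c+a/2+1,rr-h/2,rr+h/2+1)]
E
python3 - <<'E'
from h import *
s=env.observe();print(s["position"],s["tool_rot"],s["grip_width"],env.grasp_offset)
ps={n:env.get_image(n) for n in("top","scene")}
cv2.imwrite("pics/a.png",cv2.cvtColor(np.vstack([ps["top"]["img"],ps["scene"]["img"]]),cv2.COLOR_RGB2BGR)[:, :]) if 0 else None
a=np.hstack([ps["top"]["img"],ps["scene"]["img"]]);cv2.imwrite("pics/a.png",cv2.cvtColor(cv2.resize(a,(800,300),interpolation=cv2.INTER_AREA),cv2.COLOR_RGB2BGR))
for n,p in ps.items():
    w=pts(p);print(n,"campos",np.linalg.inv(p["world_to_cam"])[:3,3].round(3))
    for t in "coaster canister cedar lid vase cube brush bowl".split():
        b=box(p,w,t)
        if b is None: print(t,None);continue
        c,(u0,u1,v0,v1)=b
        q=w[v0:v1,u0:u1].reshape(-1,3);q=q[np.isfinite(q[:,2])];q=q[q[:,2]>.003]
        if len(q)<5: print(t,c,b);continue
        zt=np.percentile(q[:,2],98);T=q[q[:,2]>zt-.004]
        print(t,round(c,2),(u0,u1,v0,v1),"ztop",zt.round(3),"mid",((T.min(0)+T.max(0))/2).round(3),"ext",np.ptp(T,0).round(3),"all mid",((q.min(0)+q.max(0))/2).round(3),np.ptp(q,0).round(3))
E
```

```text
[ 0.19564451 -0.51369788  0.23069851] [[ 9.34557769e-01  3.55811352e-01 -2.39757085e-04]
 [ 3.55811300e-01 -9.34556625e-01  1.49479156e-03]
 [ 3.07797234e-04 -1.48227735e-03 -9.99998854e-01]] 0.08584577853473421 0.0187
top campos [ 0.274 -0.038  1.482]
coaster 0.63 (233, 262, 167, 199) ztop 0.012 mid [ 0.525 -0.007  0.012] ext [0.108 0.101 0.009] all mid [ 0.527 -0.007  0.01 ] [0.114 0.102 0.013]
canister None
cedar None
lid 0.57 (311, 330, 145, 162) ztop 0.045 mid [ 0.631 -0.268  0.045] ext [0.026 0.028 0.006] all mid [ 0.631 -0.273  0.025] [0.06  0.069 0.044]
vase 0.69 (158, 180, 153, 169) ztop 0.165 mid [0.592 0.267 0.164] ext [0.014 0.014 0.007] all mid [0.608 0.277 0.085] [0.064 0.076 0.165]
cube 0.41 (231, 245, 129, 146) ztop 0.038 mid [0.693 0.024 0.037] ext [0.041 0.032 0.007] all mid [0.697 0.026 0.022] [0.061 0.048 0.038]
brush 0.68 (114, 136, 146, 210) ztop 0.031 mid [0.56  0.432 0.03 ] ext [0.2   0.063 0.007] all mid [0.555 0.435 0.018] [0.232 0.085 0.031]
bowl 0.27 (159, 179, 154, 169) ztop 0.165 mid [0.592 0.267 0.165] ext [0.014 0.014 0.006] all mid [0.604 0.272 0.085]
[... 489 characters left out ...]
id 0.79 (157, 181, 207, 231) ztop 0.045 mid [ 0.638 -0.268  0.045] ext [0.029 0.029 0.006] all mid [ 0.628 -0.268  0.025] [0.08  0.061 0.044]
vase 0.55 (346, 376, 240, 278) ztop 0.164 mid [0.598 0.266 0.163] ext [0.017 0.016 0.006] all mid [0.571 0.267 0.084] [0.124 0.083 0.163]
cube 0.51 (254, 269, 264, 279) ztop 0.037 mid [0.701 0.032 0.036] ext [0.037 0.038 0.006] all mid [0.699 0.032 0.021] [0.042 0.039 0.035]
brush 0.92 (409, 439, 235, 318) ztop 0.029 mid [0.562 0.434 0.028] ext [0.212 0.067 0.006] all mid [0.547 0.43  0.017] [0.243 0.085 0.028]
bowl 0.58 (134, 166, 126, 150) ztop 0.036 mid [ 0.389 -0.472  0.036] ext [0.097 0.1   0.007] all mid [ 0.378 -0.485  0.021] [0.119 0.125 0.036]
```

View pics/a.png

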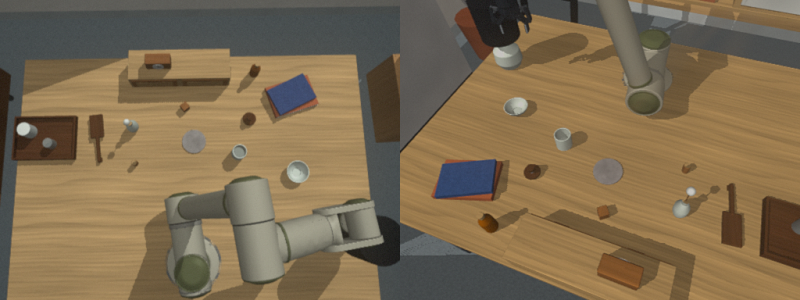

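The pictures show the coaster mid-desk at top px (248,181), the canister at (306,195), the lid at (318,151), the cedar at (173,209) and the cube at (236,137). The two cameras differ by several mm, so I'll refine.

```bash
cat >> h.py <<'E'
def ray(p,uv,z):
    K=p["camera_matrix"];T=np.linalg.inv(p["world_to_cam"])
    d=T[:3,:3]@np.linalg.solve(K,[uv[0],uv[1],1.]);o=T[:3,3]
    return (o+d*(z-o[2])/d[2])[:2]
def uv(p,P):
    c=p["world_to_cam"]@np.r_[P,1];q=p["camera_matrix"]@c[:3];return q[:2]/q[2]
def slab(p,xy,r,z0,z1):
    w=pts(p).reshape(-1,3);m=(np.hypot(w[:,0]-xy[0],w[:,1]-xy[1])<r)&(w[:,2]>z0)&(w[:,2]<z1)
    return w[m]
E
python3 - <<'E'
from h import *
Z=dict(coaster=0,canister=0,cedar=0,lid=0,pump_top=.044,cube=0,vase=0)
R={}
for i in range(3):
  for n in("top","scene"):
    p=env.get_image(n)
    for t,z in Z.items():
        for b in env.spot_point(t,p)[:2]: R.setdefault((t,n),[]).append((round(b["conf"],2),*ray(p,b["uv"],z).round(4),*np.round(b["uv"],1)))
for k,v in sorted(R.items()): print(k,*v)
# colour/edge circle fit
for n in("top","scene"):
    p=env.get_image(n)
    for t,xy,r,a,b in [("coaster",(.532,-.008),.075,.003,.02),("canister",(.48,-.212),.045,.06,.075),("cedar",(.445,.257),.025,.034,.05),("head",(.635,-.268),.025,.037,.055),("flange",(.635,-.268),.045,.010,.024)]:
        q=slab(p,xy,r,a,b)
        if len(q)>4: print(n,t,len(q),"mean",q.mean(0).round(4),"mid",((q.min(0)+q.max(0))/2).round(4),np.ptp(q,0).round(3))
    # desk-plane z near coaster
    q=slab(p,(.53,0),.2,-.02,.003);print("desk z",np.median(q[:,2]).round(4))
    im=p["img"]; x,y=(247,182) if n=="top" else (265,221)
    cv2.imwrite(f"pics/b{n}.png",cv2.cvtColor(im,cv2.COLOR_RGB2BGR))
t=cv2.imread("pics/btop.png")[120:230,150:340];s=cv2.imread("pics/bscene.png")[150:290,150:390]
t=cv2.resize(t,(518,300),interpolation=cv2.INTER_CUBIC);s=cv2.resize(s,(514,300),interpolation=cv2.INTER_CUBIC)
cv2.imwrite("pics/b.png",np.vstack([t[:,:514],s]))
E
```

```text
('canister', 'scene') (0.92, np.float64(0.4742), np.float64(-0.2144), np.float64(209.8), np.float64(183.3)) (0.63, np.float64(0.433), np.float64(0.2596), np.float64(365.4), np.float64(217.3)) (0.67, np.float64(0.4666), np.float64(-0.2145), np.float64(210.8), np.float64(181.4)) (0.97, np.float64(0.4693), np.float64(-0.2142), np.float64(210.5), np.float64(182.1))
('canister', 'top') (0.72, np.float64(0.467), np.float64(-0.2113), np.float64(304.3), np.float64(198.3)) (0.8, np.float64(0.4675), np.float64(-0.2023), np.float64(301.8), np.float64(198.2)) (0.8, np.float64(0.4731), np.float64(-0.2111), np.float64(304.2), np.float64(196.6))
('cedar', 'scene') (0.38, np.float64(0.4443), np.float64(0.2594), np.float64(364.6), np.float64(220.5)) (0.62, np.float64(0.4453), np.float64(0.2625), np.float64(365.6), np.float64(221.1)) (0.54, np.float64(0.4356), np.float64(0.2613), np.float64(365.8), np.float64(218.2))
('cedar', 'top') (0.59, np.float64(0.4422), np.float64(0.2573), np.float64(173.3), np.float64(207.4)) (0.42, np.float64(0.6298), np.float64(-0.2539), np.float64(314.4), np.float64(153.8))
[... 3614 characters left out ...]
]
top head 57 mean [ 0.6318 -0.2677  0.0422] mid [ 0.6313 -0.2685  0.0435] [0.026 0.03  0.013]
top flange 143 mean [ 0.6306 -0.2669  0.0147] mid [ 0.6325 -0.2686  0.0163] [0.062 0.058 0.013]
desk z -0.0015
scene coaster 1004 mean [ 0.5389 -0.0101  0.006 ] mid [ 0.5349 -0.0079  0.0073] [0.134 0.145 0.009]
scene canister 111 mean [ 0.478  -0.2131  0.0644] mid [ 0.4781 -0.2121  0.0647] [0.065 0.063 0.009]
scene cedar 22 mean [0.4459 0.2541 0.0378] mid [0.4402 0.2557 0.038 ] [0.025 0.023 0.007]
scene head 89 mean [ 0.6385 -0.2673  0.0433] mid [ 0.6377 -0.2681  0.0425] [0.028 0.028 0.01 ]
scene flange 238 mean [ 0.6421 -0.2624  0.0155] mid [ 0.6368 -0.268   0.015 ] [0.061 0.061 0.009]
desk z -0.0
```

View pics/b.png

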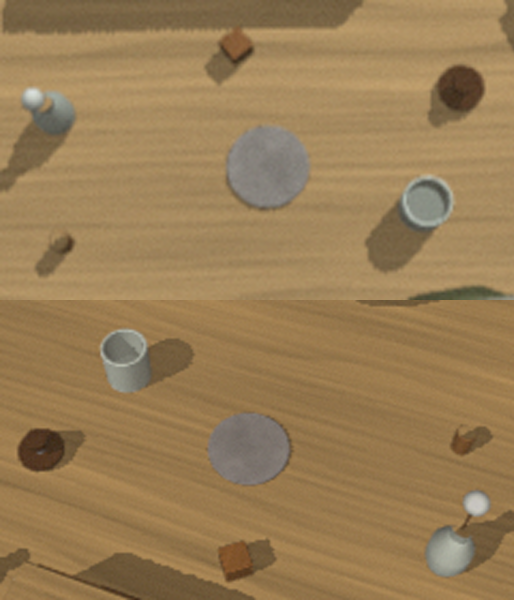

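The coaster is at about (0.533,-0.010), canister (0.476,-0.212), cedar (0.438,0.2555) and lid (0.6345,-0.268). I'll square up the yaw and go above the canister.

Call:
servo_tool(
  deltas="1 0 0 0 0 0 0.121; 1 0 0 0 0 0 0.121; 1 0 0 0 0 0 0.121; 1 25 -27 0 0 0 0; 1 25 -27 0 0 0 0; 1 25 -27 0 0 0 0; 1 25 -27 0 0 0 0; 1 25 -27 0 0 0 0",
  newtons=40,
)

```text
time_s: 4.07
position: [0.3214, -0.3775, 0.2314]
tool_rot: [[1.0, 0.0, 0.0], [0.0, -1.0, -0.0], [0.0, 0.0, -1.0]]
ft_force: [1.4, -0.9, -0.6]
grip_width: 0.0856
gripper_force: 0.0
```

Call:
servo_tool(
  deltas="1 25 -27 0 0 0 0; 1 25 -27 0 0 0 0; 1 25 -27 0 0 0 0; 1 25 -27 0 0 0 0; 1 25 -27 0 0 0 0; 1 25 -27 0 0 0 0; 1 0 0 0 0 0 0; 1 0 0 0 0 0 0",
)

```text
time_s: 4.73
position: [0.4713, -0.2154, 0.2312]
tool_rot: [[1.0, 0.004, -0.0], [0.004, -1.0, -0.0], [-0.0, 0.0, -1.0]]
ft_force: [0.4, 0.3, 0.5]
grip_width: 0.0855
gripper_force: 0.0
```

Call:
servo_tool(
  deltas="1 5 -3 30 0 0 0; 1 0 0 36 0 0 0; 1 0 0 36 0 0 0; 1 0 0 36 0 0 0; 1 0 0 36 0 0 0; 1 0 0 34 0 0 0; 1 0 0 0 0 0 0; 1 0 0 0 0 0 0",
)

```text
time_s: 5.4
position: [0.4747, -0.2144, 0.023]
tool_rot: [[1.0, -0.001, -0.002], [-0.001, -1.0, 0.002], [-0.002, -0.002, -1.0]]
ft_force: [-0.9, 0.1, 0.6]
grip_width: 0.0858
gripper_force: 0.0
```

Call:
servo_tool(
  deltas="0.3 0 0 0 0 0 0; 0.3 0 0 0 0 0 0; 0.3 0 0 0 0 0 0; 0.3 0 0 0 0 0 0; 0.3 0 0 0 0 0 0; 0.3 0 0 0 0 0 0",
)

```text
time_s: 5.9
position: [0.4762, -0.2145, 0.0259]
tool_rot: [[1.0, 0.001, 0.003], [0.001, -1.0, -0.003], [0.003, 0.003, -1.0]]
ft_force: [-2.4, 0.5, 6.0]
grip_width: 0.0628
gripper_force: 43.5
```

```bash
python3 - <<'E'
from h import *
s=env.observe();print(s["position"],s["grip_width"],s["gripper_force"],s["ft_force"])
p=env.get_image("scene")
cv2.imwrite("pics/c.png",cv2.cvtColor(cv2.resize(p["img"][90:250,130:330],(600,480),interpolation=cv2.INTER_CUBIC),cv2.COLOR_RGB2BGR))
E
```

```text
[ 0.47624969 -0.21445963  0.02590727] 0.06277849138243476 43.50158988498151 [-2.42222277  0.47079033  6.03896936]
```

View pics/c.png

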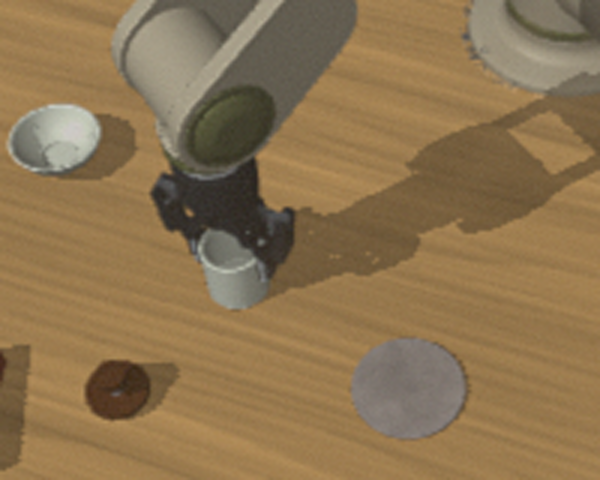

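The canister is gripped at crop px (235,270). Carrying it to the coaster.

Call:
servo_tool(
  deltas="0.3 0 0 -20 0 0 0; 0.3 0 0 -20 0 0 0; 0.3 9.5 -34 0 0 0 0; 0.3 9.5 -34 0 0 0 0; 0.3 9.5 -34 0 0 0 0; 0.3 9.5 -34 0 0 0 0; 0.3 9.5 -34 0 0 0 0; 0.3 9.5 -34 0 0 0 0",
)

```text
time_s: 6.62
position: [0.5328, -0.0082, 0.065]
tool_rot: [[1.0, 0.001, 0.002], [0.001, -1.0, -0.001], [0.002, 0.001, -1.0]]
ft_force: [0.7, -0.7, -3.2]
grip_width: 0.063
gripper_force: 46.6
```

Call:
servo_tool(
  deltas="0.3 0 0 0 0 0 0; 0.3 0 0 0 0 0 0; 0.3 0 0 0 0 0 0; 0.3 0 0 10 0 0 0; 0.3 0 0 10 0 0 0; 0.3 0 0 5 0 0 0; 0.3 0 0 0 0 0 0; 0.3 0 0 0 0 0 0",
)

```text
time_s: 7.28
position: [0.532, -0.0101, 0.0377]
tool_rot: [[1.0, -0.0, -0.001], [-0.0, -1.0, 0.0], [-0.001, -0.0, -1.0]]
ft_force: [0.2, 0.2, -4.1]
grip_width: 0.0632
gripper_force: 46.7
```

```bash
python3 - <<'E'
from h import *
s=env.observe();print(s["position"],s["grip_width"],s["gripper_force"],s["ft_force"])
p=env.get_image("scene")
cv2.imwrite("pics/d.png",cv2.cvtColor(cv2.resize(p["img"][130:270,180:355],(600,480),interpolation=cv2.INTER_CUBIC),cv2.COLOR_RGB2BGR))
E
```

```text
[ 0.5320314  -0.01013321  0.03772929] 0.06324393710341936 46.71314902603626 [ 0.23024975  0.15258829 -4.14176494]
```

View pics/d.png

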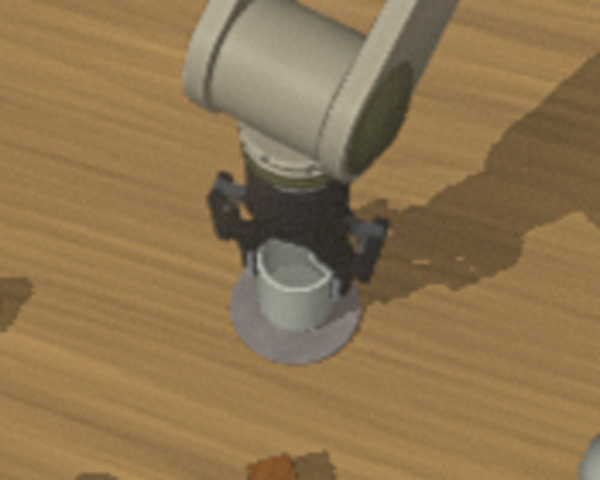

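The canister hovers over the middle of the coaster, at about (295,295) with the coaster at (295,310). Lowering to contact.

Call:
servo_tool(
  deltas="0.3 0 0 2 0 0 0; 0.3 0 0 2 0 0 0; 0.3 0 0 1 0 0 0; 0.3 0 0 1 0 0 0; 0.3 0 0 0 0 0 0; 0.3 0 0 0 0 0 0",
)

```text
time_s: 7.83
position: [0.5323, -0.0097, 0.0323]
tool_rot: [[1.0, 0.001, -0.0], [0.001, -1.0, -0.0], [-0.0, 0.0, -1.0]]
ft_force: [-0.2, -0.7, -3.1]
grip_width: 0.0627
gripper_force: 46.8
```

Call:
servo_tool(
  deltas="0.3 0 0 1 0 0 0; 0.3 0 0 1 0 0 0; 0.3 0 0 0 0 0 0; 0.3 0 0 0 0 0 0",
)

```text
time_s: 8.17
position: [0.5324, -0.0097, 0.0319]
tool_rot: [[1.0, 0.001, 0.001], [0.001, -1.0, -0.001], [0.001, 0.001, -1.0]]
ft_force: [-6.2, 1.6, 13.4]
grip_width: 0.0629
gripper_force: 48.3
```

Call:
servo_tool(
  deltas="1 0 0 -1 0 0 0; 1 0 0 0 0 0 0; 1 0 0 0 0 0 0; 1 0 0 0 0 0 0; 1 0 0 0 0 0 -0.121; 1 0 0 0 0 0 -0.121; 1 0 0 0 0 0 -0.121; 1 0 0 0 0 0 -0.121",
  newtons=20,
)

```text
time_s: 8.83
position: [0.5324, -0.0097, 0.0312]
tool_rot: [[0.882, 0.471, -0.0], [0.471, -0.882, 0.0], [-0.0, -0.0, -1.0]]
ft_force: [0.7, 0.1, -0.1]
grip_width: 0.0851
gripper_force: 0.0
```

Call:
servo_tool(
  deltas="1 0 0 0 0 0 -0.121; 1 0 0 0 0 0 -0.121; 1 0 0 0 0 0 -0.121; 1 0 0 0 0 0 -0.121; 1 0 0 0 0 0 -0.121; 1 0 0 0 0 0 -0.121; 1 0 0 0 0 0 -0.121; 1 0 0 0 0 0 -0.121",
)

```text
time_s: 9.5
position: [0.5323, -0.0097, 0.0312]
tool_rot: [[0.112, 0.994, -0.0], [0.994, -0.112, 0.0], [0.0, -0.0, -1.0]]
ft_force: [-0.3, 1.1, 0.7]
grip_width: 0.0853
gripper_force: 0.0
```

Call:
servo_tool(
  deltas="1 0 0 0 0 0 -0.119; 1 0 0 0 0 0 0; 0.6 0 0 0 0 0 0; 0.6 0 0 0 0 0 0; 0.6 0 0 0 0 0 0; 0.6 0 0 0 0 0 0; 0.6 0 0 0 0 0 0; 0.6 0 0 0 0 0 0",
)

```text
time_s: 10.17
position: [0.5323, -0.0097, 0.0315]
tool_rot: [[-0.0, 1.0, 0.0], [1.0, 0.0, 0.0], [0.0, 0.0, -1.0]]
ft_force: [-1.2, 0.8, 3.8]
grip_width: 0.0643
gripper_force: 22.3
```

Call:
servo_tool(
  deltas="1 0 0 0 0 0 0; 1 0 0 0 0 0 0; 1 0 0 0 0 0 0; 1 0 0 -20 0 0 0; 1 0 0 -36 0 0 0; 1 0 0 -36 0 0 0; 1 33 -12 -20 0 0 0; 1 33 -12 0 0 0 0",
)

```text
time_s: 10.83
position: [0.5103, 0.0559, 0.1474]
tool_rot: [[0.002, 1.0, 0.008], [1.0, -0.002, -0.001], [-0.001, 0.008, -1.0]]
ft_force: [1.1, 0.5, -0.8]
grip_width: 0.0854
gripper_force: 0.0
```

Call:
servo_tool(
  deltas="1 33 -12 0 0 0 0; 1 33 -12 0 0 0 0; 1 33 -12 0 0 0 0; 1 33 -12 0 0 0 0; 1 33 -12 0 0 0 0; 0.7 33 -11 0 0 0 0; 0.7 0 0 0 0 0 0; 0.7 0 0 0 0 0 0",
)

```text
time_s: 11.5
position: [0.4363, 0.2554, 0.1432]
tool_rot: [[-0.004, 1.0, -0.0], [1.0, 0.004, -0.0], [-0.0, -0.0, -1.0]]
ft_force: [1.1, -0.6, -0.7]
grip_width: 0.0599
gripper_force: 0.0
```

```bash
python3 - <<'E'
from h import *
s=env.observe();print(s["position"],s["grip_width"])
for n in("top","scene"):
    p=env.get_image(n)
    q=slab(p,(.532,-.010),.045,.062,.08);print(n,"canister rim mid",len(q),((q.min(0)+q.max(0))/2).round(4),np.ptp(q,0).round(3))
    q=slab(p,(.438,.2555),.022,.010,.05);print(n,"cedar",len(q),((q.min(0)+q.max(0))/2).round(4),np.ptp(q,0).round(3))
    print(uv(p,s["position"]))
    cv2.imwrite(f"pics/e{n}.png",cv2.cvtColor(p["img"],cv2.COLOR_RGB2BGR))
t=cv2.imread("pics/etop.png")[140:240,140:290];s=cv2.imread("pics/escene.png")[130:270,220:400]
cv2.imwrite("pics/e.png",np.hstack([cv2.resize(t,None,fx=2.7,fy=2.7,interpolation=2)[:270],cv2.resize(s,(385,270),interpolation=2)]))
E
```

```text
[0.43634546 0.25538919 0.14318464] 0.05993143634603807
top canister rim mid 70 [ 0.5297 -0.0102  0.071 ] [0.061 0.059 0.018]
top cedar 12 [0.4366 0.247  0.0265] [0.019 0.007 0.032]
[165.10685666 204.31131673]
scene canister rim mid 158 [ 0.5351 -0.0097  0.0685] [0.064 0.063 0.013]
scene cedar 67 [0.441  0.2565 0.0259] [0.023 0.025 0.03 ]
[377.29781548 190.10363928]
```

View pics/e.png

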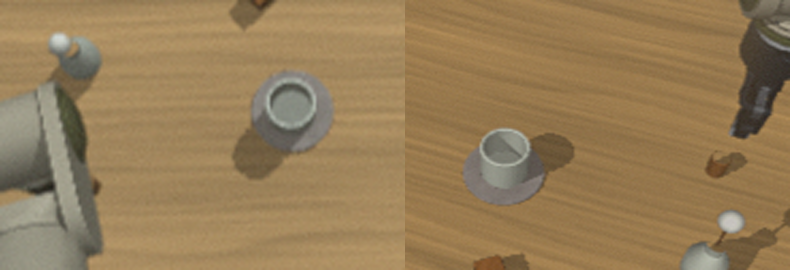

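The canister stands within the coaster at (290,105) in the top crop. The camera biases in x cancel, so I'm grasping the cedar high.

Call:
servo_tool(
  deltas="0.7 0 2 38 0 0 0; 0.7 0 0 40 0 0 0; 0.7 0 0 40 0 0 0; 0.7 0 0 0 0 0 0; 0.7 0 0 0 0 0 0; 0.15 0 0 0 0 0 0; 0.15 0 0 0 0 0 0; 0.15 0 0 0 0 0 0",
  newtons=25,
)

```text
time_s: 12.27
position: [0.4401, 0.2544, 0.0274]
tool_rot: [[-0.001, 1.0, 0.004], [1.0, 0.001, 0.001], [0.001, 0.004, -1.0]]
ft_force: [-0.6, -0.1, 3.9]
grip_width: 0.025
gripper_force: 26.8
```

Call:
servo_tool(
  deltas="0.15 0 0 0 0 0 0; 0.15 0 0 0 0 0 0; 0.15 0 0 0 0 0 0; 0.15 0 0 0 0 0 0; 0.15 0 0 -38 0 0 0; 0.15 0 0 -38 0 0 0; 0.15 0 0 -30 0 0 0; 0.15 0 0 0 0 0 0",
)

```text
time_s: 12.93
position: [0.4414, 0.2551, 0.1379]
tool_rot: [[-0.001, 1.0, 0.012], [1.0, 0.001, 0.003], [0.003, 0.012, -1.0]]
ft_force: [1.1, -0.5, -0.6]
grip_width: 0.0247
gripper_force: 25.0
```

```bash
python3 - <<'E'
from h import *
s=env.observe();print(s["position"],s["grip_width"],s["gripper_force"],s["ft_force"])
p=env.get_image("scene")
x,y=uv(p,s["position"]).astype(int)
cv2.imwrite("pics/f.png",cv2.cvtColor(cv2.resize(p["img"][y-50:y+50,x-60:x+60],(480,400),interpolation=2),cv2.COLOR_RGB2BGR))
E
```

```text
[0.44142382 0.25509858 0.13789295] 0.024719803202030672 24.95322527466442 [ 1.06978551 -0.47274003 -0.632989  ]
```

View pics/f.png

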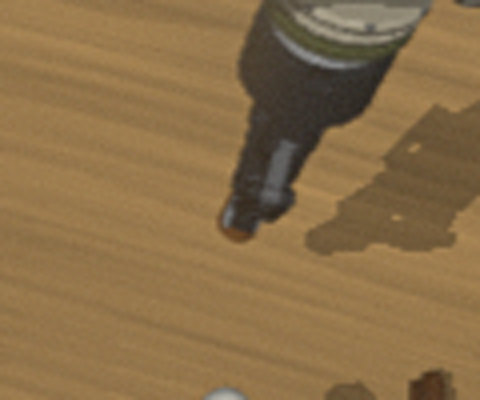

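The cedar is held, showing below the fingertips at (238,235). Moving over the canister.

Call:
servo_tool(
  deltas="0.15 -33 11.5 0 0 0 0; 0.15 -33 11.5 0 0 0 0; 0.15 -33 11.5 0 0 0 0; 0.15 -33 11.5 0 0 0 0; 0.15 -33 11.5 0 0 0 0; 0.15 -33 11.5 0 0 0 0; 0.15 -33 11.5 0 0 0 0; 0.15 -33 11.5 0 0 0 0",
)

```text
time_s: 13.65
position: [0.5311, -0.0114, 0.1308]
tool_rot: [[-0.001, 1.0, -0.001], [1.0, 0.001, 0.0], [0.0, -0.001, -1.0]]
ft_force: [0.6, 1.1, -0.5]
grip_width: 0.0248
gripper_force: 25.0
```

Call:
servo_tool(
  deltas="0.15 0 0 0 0 0 0; 0.15 0 0 0 0 0 0; 0.15 0 0 0 0 0 0",
)

```text
time_s: 13.9
position: [0.5307, -0.0093, 0.1308]
tool_rot: [[-0.001, 1.0, -0.001], [1.0, 0.001, 0.001], [0.001, -0.001, -1.0]]
ft_force: [-0.8, 0.4, -0.3]
grip_width: 0.0248
gripper_force: 24.9
```

Call:
servo_tool(
  deltas="0.15 0 1.5 20 0 0 0; 0.15 0 0 20 0 0 0; 0.15 0 0 10 0 0 0; 0.15 0 0 4.5 0 0 0; 0.15 0 0 0 0 0 0; 0.15 0 0 0 0 0 0; 0.15 0 0 0 0 0 0",
)

```text
time_s: 14.48
position: [0.5332, -0.0096, 0.0777]
tool_rot: [[-0.001, 1.0, 0.002], [1.0, 0.001, -0.0], [-0.0, 0.002, -1.0]]
ft_force: [0.9, 0.6, 0.2]
grip_width: 0.0248
gripper_force: 24.9
```

Call:
servo_tool(
  deltas="0.7 0 0 0 0 0 0; 0.7 0 0 0 0 0 0; 0.7 0 0 0 0 0 0; 0.7 0 0 0 0 0 0; 0.7 0 0 -30 0 0 0; 0.7 0 0 -36 0 0 0; 0.7 0 0 -36 0 0 0; 0.7 -33 12 0 0 0 0",
)

```text
time_s: 15.15
position: [0.546, -0.0398, 0.186]
tool_rot: [[-0.006, 1.0, 0.01], [1.0, 0.006, -0.002], [-0.002, 0.01, -1.0]]
ft_force: [1.2, 0.1, 1.0]
grip_width: 0.0598
gripper_force: 0.0
```

Call:
servo_tool(
  deltas="0.7 -32.5 13 0 0 0 0; 0.7 -32.5 13 0 0 0 0; 0.7 -32.5 13 0 0 0 0; 0.7 -32.5 13 0 0 0 0; 0.7 -32.5 13 0 0 0 0; 0.7 -32.5 13 0 0 0 0; 0.7 -32.5 13 0 0 0 0; 0.7 0 0 0 0 0 0",
)

```text
time_s: 15.82
position: [0.6366, -0.2759, 0.1774]
tool_rot: [[0.004, 1.0, -0.0], [1.0, -0.004, -0.001], [-0.001, -0.0, -1.0]]
ft_force: [0.4, -0.3, -0.4]
grip_width: 0.0597
gripper_force: 0.0
```

Call:
servo_tool(
  deltas="0.7 0 0 0 0 0 0; 0.7 0 0 0 0 0 0",
)

```text
time_s: 15.98
position: [0.6358, -0.2697, 0.1786]
tool_rot: [[-0.001, 1.0, -0.001], [1.0, 0.001, 0.001], [0.001, -0.001, -1.0]]
ft_force: [-0.2, 0.8, -0.2]
grip_width: 0.0596
gripper_force: 0.0
```

```bash
python3 - <<'E'
from h import *
s=env.observe();print(s["position"],s["grip_width"])
P={}
for n in("top","scene"):
    p=env.get_image(n)
    q=slab(p,(.532,-.010),.045,.062,.08);print(n,"canister rim mid",len(q),((q.min(0)+q.max(0))/2).round(4),np.ptp(q,0).round(3))
    q=slab(p,(.532,-.010),.02,-.01,.06);print(n,"inside",len(q),q.max(0).round(3),q.min(0).round(3))
    q=slab(p,(.6345,-.268),.025,.037,.055);print(n,"head",len(q),((q.min(0)+q.max(0))/2).round(4) if len(q) else 0)
    P[n]=cv2.cvtColor(p["img"],cv2.COLOR_RGB2BGR)
cv2.imwrite("pics/g.png",np.hstack([cv2.resize(P["top"][155:205,225:275],(400,400),interpolation=2),cv2.resize(P["scene"][185:235,240:290],(400,400),interpolation=2)]))
E
```

```text
[ 0.6358243  -0.26967685  0.17858061] 0.05955483396625013
top canister rim mid 24 [ 0.5439 -0.0174  0.0695] [0.034 0.044 0.013]Traceback (most recent call last):
  File "<stdin>", line 7, in <module>
    return umr_maximum(a, axis, None, out, keepdims, initial, where)
ValueError: zero-size array to reduction operation maximum which has no identity
```

```bash
python3 - <<'E'
from h import *
p=env.get_image("scene")
q=slab(p,(.535,-.010),.045,.062,.08);print("rim",((q.min(0)+q.max(0))/2).round(4),np.ptp(q,0).round(3))
q=slab(p,(.535,-.010),.022,.0,.06);print("inside",len(q),(q.max(0).round(3),q.min(0).round(3)) if len(q) else 0)
cv2.imwrite("pics/g.png",cv2.cvtColor(cv2.resize(p["img"][180:240,150:300],(800,320),interpolation=2),cv2.COLOR_RGB2BGR))
E
```

```text
rim [ 0.5342 -0.0095  0.0683] [0.064 0.062 0.013]
inside 42 (array([0.545, 0.005, 0.054]), array([ 0.513, -0.028,  0.01 ]))
```

View pics/g.png

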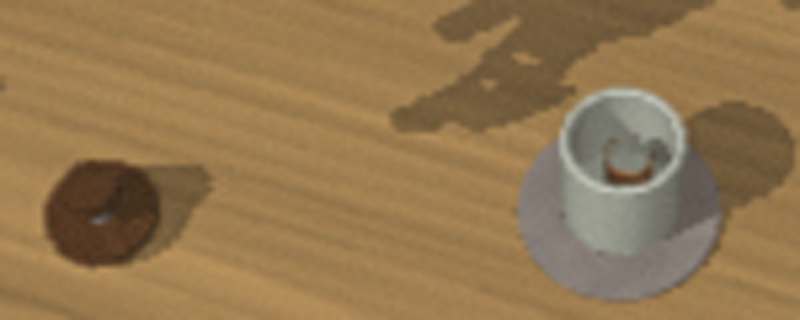

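The cedar stands upright inside at (630,160). Now the lid: a centring squeeze in x, then rotate and grip in y.

Call:
servo_tool(
  deltas="0.7 1.5 -1.5 36 0 0 0; 0.7 0 0 39 0 0 0; 0.7 0 0 39 0 0 0; 0.7 0 0 38 0 0 0; 0.7 0 0 0 0 0 0; 0.7 0 0 0 0 0 0; 0.7 0 0 0 0 0 0",
  newtons=20,
)

```text
time_s: 16.67
position: [0.6358, -0.2688, 0.0298]
tool_rot: [[-0.002, 1.0, 0.003], [1.0, 0.002, -0.002], [-0.002, 0.003, -1.0]]
ft_force: [0.2, 0.4, 0.6]
grip_width: 0.0597
gripper_force: 0.0
```

Call:
servo_tool(
  deltas="0.2 0 0 0 0 0 0; 0.2 0 0 0 0 0 0; 0.2 0 0 0 0 0 0; 0.2 0 0 0 0 0 0; 0.2 0 0 0 0 0 0; 0.2 0 0 0 0 0 0",
)

```text
time_s: 17.17
position: [0.6352, -0.2689, 0.0276]
tool_rot: [[-0.001, 1.0, 0.002], [1.0, 0.001, -0.001], [-0.001, 0.002, -1.0]]
ft_force: [0.8, -0.1, 2.1]
grip_width: 0.0291
gripper_force: 20.7
```

Gripped at 29 mm. Releasing, rotating +90° and gripping again.

Call:
servo_tool(
  deltas="0.7 0 0 0 0 0 0; 0.7 0 0 0 0 0 0; 0.7 0 0 0 0 0 0; 0.7 0 0 0 0 0 0.121; 0.7 0 0 0 0 0 0.121; 0.7 0 0 0 0 0 0.121; 0.7 0 0 0 0 0 0.121; 0.7 0 0 0 0 0 0.121",
)

```text
time_s: 17.83
position: [0.6343, -0.2685, 0.0264]
tool_rot: [[0.573, 0.82, -0.001], [0.82, -0.573, 0.001], [-0.0, -0.001, -1.0]]
ft_force: [0.7, 1.0, -0.4]
grip_width: 0.0601
gripper_force: 0.0
```

Call:
servo_tool(
  deltas="0.7 0 0 0 0 0 0.121; 0.7 0 0 0 0 0 0.121; 0.7 0 0 0 0 0 0.121; 0.7 0 0 0 0 0 0.121; 0.7 0 0 0 0 0 0.121; 0.7 0 0 0 0 0 0.121; 0.7 0 0 0 0 0 0.121; 0.7 0 0 0 0 0 0.119",
)

```text
time_s: 18.5
position: [0.6343, -0.2685, 0.0264]
tool_rot: [[1.0, -0.005, -0.001], [-0.005, -1.0, 0.001], [-0.001, -0.001, -1.0]]
ft_force: [0.2, -0.3, 0.1]
grip_width: 0.0601
gripper_force: 0.0
```

Call:
servo_tool(
  deltas="0.7 0 0 0 0 0 0; 0.2 0 0 0 0 0 0; 0.2 0 0 0 0 0 0; 0.2 0 0 0 0 0 0; 0.2 0 0 0 0 0 0; 0.2 0 0 0 0 0 0; 0.2 0 0 0 0 0 0; 0.2 0 0 0 0 0 0",
)

```text
time_s: 19.17
position: [0.6345, -0.2685, 0.0268]
tool_rot: [[1.0, 0.001, -0.0], [0.001, -1.0, 0.0], [-0.0, -0.0, -1.0]]
ft_force: [-0.3, 0.8, 1.2]
grip_width: 0.0292
gripper_force: 20.4
```

Call:
servo_tool(
  deltas="0.2 0 0 0 0 0 0; 0.2 0 0 -20 0 0 0; 0.2 0 0 -40 0 0 0; 0.2 0 0 -40 0 0 0; 0.2 0 0 -20 0 0 0; 0.2 0 0 0 0 0 0",
  newtons=30,
)

```text
time_s: 19.67
position: [0.6362, -0.2697, 0.1527]
tool_rot: [[1.0, 0.001, 0.008], [0.001, -1.0, -0.006], [0.008, 0.006, -1.0]]
ft_force: [0.8, -0.5, -0.7]
grip_width: 0.0286
gripper_force: 30.5
```

Call:
servo_tool(
  deltas="0.2 -12.8 -32.4 0 0 0 0; 0.2 -12.8 -32.4 0 0 0 0; 0.2 -12.8 -32.4 0 0 0 0; 0.2 -12.8 -32.4 0 0 0 0; 0.2 -12.8 -32.4 0 0 0 0; 0.2 -12.8 -32.4 0 0 0 0; 0.2 -12.8 -32.4 0 0 0 0; 0.2 -12.8 -32.4 0 0 0 0",
)

```text
time_s: 20.33
position: [0.5306, -0.008, 0.1457]
tool_rot: [[1.0, 0.001, -0.002], [0.001, -1.0, 0.0], [-0.002, -0.0, -1.0]]
ft_force: [2.0, -0.7, -1.7]
grip_width: 0.0284
gripper_force: 30.6
```

Call:
servo_tool(
  deltas="0.2 0 0 0 0 0 0; 0.2 0 0 0 0 0 0; 0.2 0 0 0 0 0 0; 0.2 0 0 0 0 0 0",
)

```text
time_s: 20.67
position: [0.5322, -0.0104, 0.1463]
tool_rot: [[1.0, -0.0, -0.001], [-0.0, -1.0, -0.0], [-0.001, 0.0, -1.0]]
ft_force: [-0.2, 0.7, -0.5]
grip_width: 0.0292
gripper_force: 30.5
```

```bash
python3 - <<'E'
from h import *
s=env.observe();print(s["position"],s["grip_width"],s["gripper_force"],s["ft_force"])
p=env.get_image("scene")
cv2.imwrite("pics/i.png",cv2.cvtColor(cv2.resize(p["img"][130:240,200:330],(591,500),interpolation=2),cv2.COLOR_RGB2BGR))
E
```

```text
[ 0.53223916 -0.0104237   0.14627121] 0.029183043235283684 30.52157700061798 [-0.24184438  0.67278855 -0.52077702]
```

View pics/i.png

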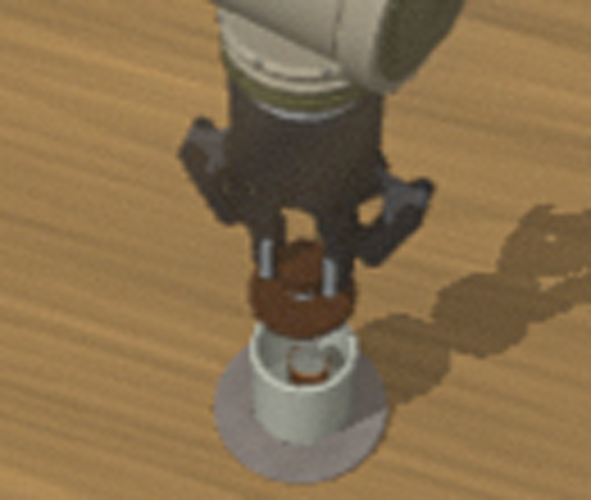

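The lid is level above the canister mouth at (303,300). Lowering it.

Call:
servo_tool(
  deltas="0.2 0 -0.7 15 0 0 0; 0.2 0 0 15 0 0 0; 0.2 0 0 10 0 0 0; 0.2 0 0 5 0 0 0; 0.2 0 0 3 0 0 0; 0.2 0 0 2 0 0 0; 0.2 0 0 0 0 0 0; 0.2 0 0 0 0 0 0",
)

```text
time_s: 21.38
position: [0.5322, -0.009, 0.0972]
tool_rot: [[1.0, 0.001, 0.001], [0.001, -1.0, -0.0], [0.001, 0.0, -1.0]]
ft_force: [-0.6, 0.6, -0.8]
grip_width: 0.0286
gripper_force: 30.5
```

Call:
servo_tool(
  deltas="0.2 0 0 2 0 0 0; 0.2 0 0 2 0 0 0; 0.2 0 0 1 0 0 0; 0.2 0 0 0 0 0 0; 0.2 0 0 0 0 0 0; 0.2 0 0 0 0 0 0",
)

```text
time_s: 21.88
position: [0.532, -0.0088, 0.0919]
tool_rot: [[1.0, 0.001, 0.0], [0.001, -1.0, -0.0], [0.0, 0.0, -1.0]]
ft_force: [-0.6, 0.1, -1.4]
grip_width: 0.0291
gripper_force: 30.5
```

Call:
servo_tool(
  deltas="0.2 0 0.5 1 0 0 0; 0.2 0 0 1 0 0 0; 0.2 0 0 0 0 0 0; 0.2 0 0 0 0 0 0",
)

```text
time_s: 22.22
position: [0.5321, -0.0093, 0.0901]
tool_rot: [[1.0, 0.001, 0.001], [0.001, -1.0, -0.0], [0.001, 0.0, -1.0]]
ft_force: [-1.0, 0.3, 2.3]
grip_width: 0.0284
gripper_force: 30.8
```

The lid has seated (contact at the expected height). Letting go, rising, shutting the fingers and checking.

Call:
servo_tool(
  deltas="0.7 0 0 0 0 0 0; 0.7 0 0 0 0 0 0; 0.7 0 0 0 0 0 0; 0.7 0 0 -20 0 0 0; 0.7 0 0 -25 0 0 0; 0 0 0 0 0 0 0; 0 0 0 0 0 0 0; 0 0 0 0 0 0 0",
  newtons=20,
)

```text
time_s: 22.88
position: [0.5316, -0.0092, 0.1343]
tool_rot: [[1.0, 0.001, -0.001], [0.001, -1.0, 0.0], [-0.001, -0.0, -1.0]]
ft_force: [-0.4, 0.5, -0.8]
grip_width: 0.0239
gripper_force: 0.0
```

Call:
servo_tool(
  deltas="0 0 0 0 0 0 0; 0 0 0 0 0 0 0; 0 0 0 0 0 0 0; 0 0 0 0 0 0 0",
)

```text
time_s: 23.22
position: [0.5318, -0.0093, 0.1344]
tool_rot: [[1.0, 0.001, -0.001], [0.001, -1.0, 0.0], [-0.001, -0.0, -1.0]]
ft_force: [-0.7, 0.4, -0.3]
grip_width: -0.0004
gripper_force: 0.0
```

```bash
python3 - <<'E'
from h import *
s=env.observe();print(s["position"],s["grip_width"],s["gripper_force"],s["ft_force"])
p=env.get_image("scene")
q=slab(p,(.535,-.010),.045,.074,.088);print("flange",((q.min(0)+q.max(0))/2).round(4),np.ptp(q,0).round(3),np.median(q[:,2]))
A=np.c_[q[:,:2]-q[:,:2].mean(0),np.ones(len(q))];print("tilt",np.linalg.lstsq(A,q[:,2],rcond=None)[0].round(3))
q=slab(p,(.535,-.010),.02,.1,.115);print("head",len(q),((q.min(0)+q.max(0))/2).round(4) if len(q) else 0,np.median(q[:,2]) if len(q) else 0)
cv2.imwrite("pics/j.png",cv2.cvtColor(cv2.resize(p["img"][130:240,200:330],(591,500),interpolation=2),cv2.COLOR_RGB2BGR))
E
```

```text
[ 0.5318123  -0.00927405  0.13438673] -0.0003630858608321299 0.0 [-0.73872306  0.35405652 -0.26797577]
flange [ 0.5353 -0.0098  0.0796] [0.064 0.06  0.011] 0.07973716858484436
tilt [-0.005 -0.005  0.08 ]
head 91 [ 0.535  -0.0094  0.1062] 0.10739134113946369
```

View pics/j.png

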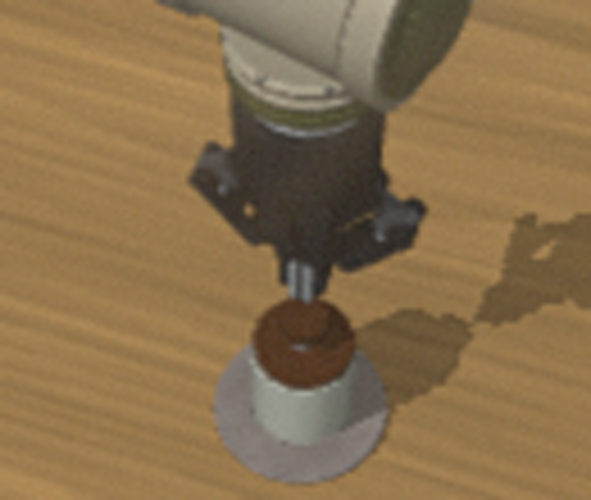

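The lid sits level and home at (303,340), with the shut fingers over its head. First stroke.

Call:
servo_tool(
  deltas="0 0 0 15 0 0 0; 0 0 0 8 0 0 0; 0 0 0 5 0 0 0; 0 0 0 5 0 0 0; 0 0 0 4 0 0 0; 0 0 0 0 0 0 0; 0 0 0 0 0 0 0",
)

```text
time_s: 23.85
position: [0.5317, -0.0092, 0.0981]
tool_rot: [[1.0, 0.001, -0.0], [0.001, -1.0, 0.0], [-0.0, -0.0, -1.0]]
ft_force: [-3.4, 1.2, 5.7]
grip_width: -0.0004
gripper_force: 3.1
```

Call:
servo_tool(
  deltas="0 0 0 1 0 0 0; 0 0 0 1 0 0 0; 0 0 0 0 0 0 0; 0 0 0 0 0 0 0",
)

```text
time_s: 24.18
position: [0.5317, -0.0092, 0.0963]
tool_rot: [[1.0, 0.001, -0.0], [0.001, -1.0, -0.0], [-0.0, 0.0, -1.0]]
ft_force: [-3.8, 0.8, 6.8]
grip_width: -0.0003
gripper_force: 3.4
```

Call:
servo_tool(
  deltas="0 0 0 1 0 0 0; 0 0 0 0.5 0 0 0; 0 0 0 0 0 0 0; 0 0 0 0 0 0 0",
)

```text
time_s: 24.52
position: [0.5319, -0.0092, 0.096]
tool_rot: [[1.0, 0.001, 0.001], [0.001, -1.0, -0.0], [0.001, 0.0, -1.0]]
ft_force: [-7.0, 1.2, 17.5]
grip_width: 0.0001
gripper_force: 8.3
```

It reached the stop (17.5 N at 0.096). Up fully, then two more strokes to the same depth.

Call:
servo_tool(
  deltas="0 0 0 -8 0 0 0; 0 0 0 -8 0 0 0; 0 0 0 -9 0 0 0; 0 0 0 0 0 0 0; 0 0 0 0 0 0 0; 0 0 0 0 0 0 0; 0 0 0 0 0 0 0; 0 0 0 0 0 0 0",
)

```text
time_s: 25.18
position: [0.5318, -0.0093, 0.1189]
tool_rot: [[1.0, 0.001, -0.001], [0.001, -1.0, 0.0], [-0.001, -0.0, -1.0]]
ft_force: [0.6, 0.9, -0.3]
grip_width: -0.0003
gripper_force: 0.0
```

Call:
servo_tool(
  deltas="0 0 0 8 0 0 0; 0 0 0 6 0 0 0; 0 0 0 5 0 0 0; 0 0 0 4 0 0 0; 0 0 0 2 0 0 0; 0 0 0 0 0 0 0; 0 0 0 0 0 0 0; 0 0 0 0 0 0 0",
)

```text
time_s: 25.85
position: [0.5323, -0.0094, 0.0959]
tool_rot: [[1.0, 0.001, 0.002], [0.001, -1.0, -0.001], [0.002, 0.001, -1.0]]
ft_force: [-4.9, 0.6, 20.0]
grip_width: 0.0002
gripper_force: 9.8
```

Call:
servo_tool(
  deltas="0 0 0 -8 0 0 0; 0 0 0 -8 0 0 0; 0 0 0 -9 0 0 0; 0 0 0 0 0 0 0; 0 0 0 0 0 0 0; 0 0 0 0 0 0 0; 0 0 0 0 0 0 0; 0 0 0 0 0 0 0",
)

```text
time_s: 26.52
position: [0.5317, -0.0092, 0.1188]
tool_rot: [[1.0, 0.001, -0.001], [0.001, -1.0, 0.0], [-0.001, -0.0, -1.0]]
ft_force: [0.4, 0.3, -0.1]
grip_width: 0.0001
gripper_force: 0.0
```

Call:
servo_tool(
  deltas="0 0 0 8 0 0 0; 0 0 0 6 0 0 0; 0 0 0 5 0 0 0; 0 0 0 4 0 0 0; 0 0 0 2 0 0 0; 0 0 0 0 0 0 0; 0 0 0 0 0 0 0; 0 0 0 0 0 0 0",
)

```text
time_s: 27.18
position: [0.5323, -0.0094, 0.0958]
tool_rot: [[1.0, 0.001, 0.002], [0.001, -1.0, -0.001], [0.002, 0.001, -1.0]]
ft_force: [-4.7, 0.7, 19.5]
grip_width: -0.0
gripper_force: 9.8
```

Call:
servo_tool(
  deltas="0 0 0 -8 0 0 0; 0 0 0 -8 0 0 0; 0 0 0 -9 0 0 0; 0 0 0 0 0 0 0; 0 0 0 -30 0 0 0; 0 0 0 -30 0 0 0; 0 0 0 0 0 0 0; 0 0 0 0 0 0 0",
)

```text
time_s: 27.85
position: [0.5322, -0.0094, 0.18]
tool_rot: [[1.0, 0.001, 0.002], [0.001, -1.0, -0.001], [0.002, 0.001, -1.0]]
ft_force: [0.6, -0.6, -1.0]
grip_width: -0.0001
gripper_force: 0.0
```

```bash
python3 - <<'E'
from h import *
s=env.observe();print(s["position"],s["ft_force"])
p=env.get_image("scene")
q=slab(p,(.535,-.010),.045,.074,.088);print("flange",((q.min(0)+q.max(0))/2).round(4),np.ptp(q,0).round(3),np.median(q[:,2]))
A=np.c_[q[:,:2]-q[:,:2].mean(0),np.ones(len(q))];print("tilt",np.linalg.lstsq(A,q[:,2],rcond=None)[0].round(3))
q=slab(p,(.535,-.010),.02,.09,.115);print("head",len(q),((q.min(0)+q.max(0))/2).round(4) if len(q) else 0,np.median(q[:,2]) if len(q) else 0)
cv2.imwrite("pics/k.png",cv2.cvtColor(cv2.resize(p["img"][110:300,120:400],(800,543),interpolation=2),cv2.COLOR_RGB2BGR))
E
```

```text
[ 0.53224805 -0.00935433  0.17997156] [ 0.59610845 -0.58231905 -1.04241447]
flange [ 0.5349 -0.0095  0.0793] [0.061 0.061 0.01 ] 0.07987884271151735
tilt [-0.003 -0.006  0.08 ]
head 106 [ 0.5349 -0.0093  0.1029] 0.107654692187035
```

View pics/k.png

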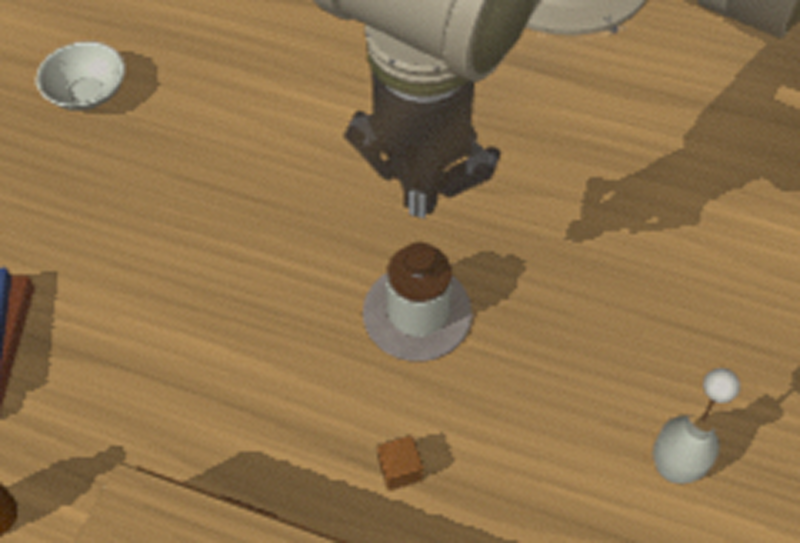

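The closed canister stands on the coaster at (418,300), with the head up and the other things undisturbed. Handing in.

```bash
python3 -c "
from rig import env
print(env.close_job())"
```

```text
the job is handed in; nothing more can be done
None
```

The job is handed in (no verdict came back): the canister stands on the coaster with the round cedar block inside and the lid fully home, pumped with three full strokes; it took about 28 s and nothing else was moved.

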